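# Sort the read slide mailers and file the negatives

### The arm

A 7-joint arm with a two-finger parallel gripper is mounted at the origin on the work surface. World frame = base frame: x ahead of the robot, y to its left, z up, the work surface at z = 0. Lengths are in m, angles in rad, forces in N, time in s.
With the tool pointing down it reaches from about 0.4 to 0.85 m from the base axis. Payload 10.4 kg.
Tool frame: the origin (TCP) lies at the very end of the fingers, on their centre line; the grasp point (between the pads) lies 19 mm behind it; z points along the fingers, y is the line along which they close (so a half turn about z gives the same grasp; the last joint's range is limited). The gripper opens to 87 mm and grips with 3 to 60 N. Pads are 19 mm wide; open, the fingers measure 117 mm over their backs; the gripper's body (75 mm by 190 mm) begins 51 mm behind the grasp point.
Start: joints at [-0.023, 0.332, -0.065, 1.46, 0.022, 1.35, -0.088], TCP at [0.625, 0, 0.223] pointing down, gripper open.
Joint ranges: [-2.6, 2.6], [-0.5, 2.12], [-1.47, 1.34], [0.16, 2.42], [-1.27, 4.41], [0.06, 2.06], [-2.6, 2.6]. Speed limits (rad/s): [2.22, 2.22, 2.79, 2.79, 3.14, 3.14, 3.14].

### API

Orientations are given as a unit quaternion [x, y, z, w].
In Python, from bench import read_state, cams, workorder gives the robot as it stands.
- The arm moves only by the shell command python3 -m crank 'ROWS' [FORCE]. ROWS is text: rows parted by semicolons, each of 5 numbers parted by spaces: the shift along the tool's x, y, z scaled (see below), then the turn about the tool's z scaled (see below), then the opening, from -1 (shut) to 1 (fully open). In form: dx dy dz yaw jaw; .... A call has 1 to 10 rows; each row shifts and turns the commanded pose from where the row before left it, along the tool's axes as they then stand; what a row does not reach is not made up. The controller multiplies each number of a shift by 200 mm and each number of a turn by 90 degrees. A row lasts 1/10 s, in which the tool goes at most 50 mm and 8.59 degrees, less where a joint would pass 70% of its speed; a pose out of reach is approached as far as the arm can. A call with a number of a shift or a turn outside -1 to 1 is refused whole. A call with a gripper value outside its range is refused whole. The fingers move at their own pace and stop on an object; FORCE is the grip in N (left out, the last holds). Time passes only in rows, so rows that do not move let the fingers close. It gives the time, the measured TCP pose, the force, the opening and the grip force at its end, in the units of the state.
- read_state(): the state, without advancing time (a new reading comes with each control period).
- cams.camera(name): name is "scene" or "side" or "wrist"; returns a dict with "img" (384x512x3 uint8, blue, green, red), "K" (3x3 intrinsics, pixels), "dist" ([k1, k2, p1, p2, k3] as OpenCV has them; the pictures are not rectified), "xyz" and "attitude" of the camera in the world; the wrist camera has in their place "mount" (4x4, takes a point from camera to tool coordinates, whose origin is the TCP and whose axes are the flange's). Camera axes: x right, y down, z forward; pixel columns grow to the right and rows downward; lengths in m; the calibration is good to about 2 mm. A picture is of the moment at which its call begins: read the wrist's pose just before it. There is no depth.
- workorder.close_job(): hands the job in; it is judged then, once.
The state is a dict: "time": time; "joint_positions": joint angles; "joint_vel": joint speeds; "joint_torque": joint torques, N m; "ee_pos": TCP position; "eef_rot": TCP orientation; "ft_force": force on the tool from outside, world axes, zero at the start; "torque": the same for the moment, N m; "width": finger opening in m; "grip_force": force on a finger pad.
Only numpy, scipy, OpenCV 4.12 (cv2) and the standard library are available. Lean on these libraries where they do the work, as an engineer would, in place of code of your own. Each camera call takes 0.05 s, during which the arm holds its last target. There are 200 camera calls.

### The job

Clear the reading mat: file every green-tagged slide mailer (negative) in the slide cabinet's drawer, and put every red-tagged one (positive) in the red-rimmed recheck tray, each lying flat in a nest of its own with its tag up. Any green mailer that was left in the recheck tray by mistake goes into the drawer too. Finish with the drawer slid gently but fully shut, never slammed, and leave the bottle and jars where they stand.

Things in the scene. Friction and masses are not known exactly. Their poses are not given: they have to be found in the camera images.
- green1: closed slide mailer: rigid plastic box 84 (x) x 32 (y) x 22 mm (z), about 45 g, pale grey-blue, darker cap at its +x end, 34 x 26 mm GREEN tag on top (colour shows on the long sides too); origin at the centre of its underside, z up. May be absent. Starts flat, tag up, on the mat between cabinet and tray, its length within 0.45 rad of world x
- green2: closed slide mailer: rigid plastic box 84 (x) x 32 (y) x 22 mm (z), about 45 g, pale grey-blue, darker cap at its +x end, 34 x 26 mm GREEN tag on top (colour shows on the long sides too); origin at the centre of its underside, z up. May be absent. Starts flat, tag up, on the mat between cabinet and tray, its length within 0.45 rad of world x
- green3: closed slide mailer: rigid plastic box 84 (x) x 32 (y) x 22 mm (z), about 45 g, pale grey-blue, darker cap at its +x end, 34 x 26 mm GREEN tag on top (colour shows on the long sides too); origin at the centre of its underside, z up. May be absent. Starts flat, tag up, on the mat between cabinet and tray, its length within 0.45 rad of world x
- green4: closed slide mailer: rigid plastic box 84 (x) x 32 (y) x 22 mm (z), about 45 g, pale grey-blue, darker cap at its +x end, 34 x 26 mm GREEN tag on top (colour shows on the long sides too); origin at the centre of its underside, z up. May be absent. Starts already lying in one of the tray's nests: put there by mistake
- red1: closed slide mailer: rigid plastic box 84 (x) x 32 (y) x 22 mm (z), about 45 g, pale grey-blue, darker cap at its +x end, 34 x 26 mm RED tag on top (colour shows on the long sides too); origin at the centre of its underside, z up. May be absent. Starts flat, tag up, on the mat between cabinet and tray, its length within 0.45 rad of world x
- red2: closed slide mailer: rigid plastic box 84 (x) x 32 (y) x 22 mm (z), about 45 g, pale grey-blue, darker cap at its +x end, 34 x 26 mm RED tag on top (colour shows on the long sides too); origin at the centre of its underside, z up. May be absent. Starts flat, tag up, on the mat between cabinet and tray, its length within 0.45 rad of world x
- red3: closed slide mailer: rigid plastic box 84 (x) x 32 (y) x 22 mm (z), about 45 g, pale grey-blue, darker cap at its +x end, 34 x 26 mm RED tag on top (colour shows on the long sides too); origin at the centre of its underside, z up. May be absent. Starts flat, tag up, on the mat between cabinet and tray, its length within 0.45 rad of world x
- red4: closed slide mailer: rigid plastic box 84 (x) x 32 (y) x 22 mm (z), about 45 g, pale grey-blue, darker cap at its +x end, 34 x 26 mm RED tag on top (colour shows on the long sides too); origin at the centre of its underside, z up. May be absent. Starts already lying in one of the tray's nests, where it belongs
- cabinet: low grey steel slide cabinet with one drawer, 304 mm wide (y), top 78 mm above the bench, fixed; stands on the left or the right of the work. Origin on the bench at mid width, 70 mm in front of the carcass, which runs from x = +70 to +290 mm in this frame; the drawer slides out towards the cabinet's -x, roughly at the robot
- drawer (a joint): how far the drawer is out, m: 0 shut, 0.16 fully out (stop). Starts shut or up to 25 mm ajar; about 1.5 N of friction, stays where it is left. White front panel 304 mm wide, 15 mm thick, from 7 to 75 mm above the bench, with two green label plates. Pull it out at least 120 mm to have the nests free of the carcass
- drawer_handle (a point): middle of the drawer's steel bar handle: round bar 11 mm thick, 110 mm long, along the drawer's y, 50 mm above the bench, its axis 35 mm in front (-x) of the front panel (29 mm of free space between); moves with the drawer; axes as the cabinet's
- drawer_nest1 (a point): centre of the floor of nest 1 of 4 in the drawer (green-edged insert): flat pocket 96 (x) x 42 mm (y), 6 mm deep, floor 14 mm above the bench, side by side along y at 63 mm pitch, 108 mm behind the handle's axis; drawer side walls, 138 mm off its middle, rise 22 mm above this floor. Moves with the drawer; axes as the cabinet's; a mailer lies along x, either way round
- drawer_nest2 (a point): centre of the floor of nest 2 of 4 in the drawer (green-edged insert): flat pocket 96 (x) x 42 mm (y), 6 mm deep, floor 14 mm above the bench, side by side along y at 63 mm pitch, 108 mm behind the handle's axis; drawer side walls, 138 mm off its middle, rise 22 mm above this floor. Moves with the drawer; axes as the cabinet's; a mailer lies along x, either way round
- drawer_nest3 (a point): centre of the floor of nest 3 of 4 in the drawer (green-edged insert): flat pocket 96 (x) x 42 mm (y), 6 mm deep, floor 14 mm above the bench, side by side along y at 63 mm pitch, 108 mm behind the handle's axis; drawer side walls, 138 mm off its middle, rise 22 mm above this floor. Moves with the drawer; axes as the cabinet's; a mailer lies along x, either way round
- drawer_nest4 (a point): centre of the floor of nest 4 of 4 in the drawer (green-edged insert): flat pocket 96 (x) x 42 mm (y), 6 mm deep, floor 14 mm above the bench, side by side along y at 63 mm pitch, 108 mm behind the handle's axis; drawer side walls, 138 mm off its middle, rise 22 mm above this floor. Moves with the drawer; axes as the cabinet's; a mailer lies along x, either way round
- tray: recheck tray, white with a red rim, 118 mm (x) x 278 mm (y), 10 mm high, fixed to the bench on the other side of the work from the cabinet; origin at the centre of its underside
- tray_nest1 (a point): centre of the floor of nest 1 of 4 in the recheck tray: flat pocket 96 (x) x 42 mm (y), 6 mm deep, floor 4 mm above the bench, side by side along y at 63 mm pitch; axes as the tray's; a mailer lies along x, either way round
- tray_nest2 (a point): centre of the floor of nest 2 of 4 in the recheck tray: flat pocket 96 (x) x 42 mm (y), 6 mm deep, floor 4 mm above the bench, side by side along y at 63 mm pitch; axes as the tray's; a mailer lies along x, either way round
- tray_nest3 (a point): centre of the floor of nest 3 of 4 in the recheck tray: flat pocket 96 (x) x 42 mm (y), 6 mm deep, floor 4 mm above the bench, side by side along y at 63 mm pitch; axes as the tray's; a mailer lies along x, either way round
- tray_nest4 (a point): centre of the floor of nest 4 of 4 in the recheck tray: flat pocket 96 (x) x 42 mm (y), 6 mm deep, floor 4 mm above the bench, side by side along y at 63 mm pitch; axes as the tray's; a mailer lies along x, either way round
- oil_bottle: bystander: amber immersion-oil bottle with black cap, 32 mm across, 72 mm high, standing beyond the mailers; origin at the centre of its underside
- specimen_jar: bystander: white specimen jar with blue lid, 56 mm across, 63 mm high, standing at the far left; origin at the centre of its underside
- coplin_jar: bystander: square violet staining jar with white lid, 56 mm across, 70 mm high, standing at the far right; origin at the centre of its underside

How it is judged:
On the way, in this order (a step that is already met when the one before it is completed fails the run):
1. the drawer is pulled out far enough to load it (value of joint drawer above 0.1 m), for 0.1 s.
2. with the drawer still out, every green mailer lies in a drawer nest (value of joint drawer above 0.05 m and angle between each of green1, green2, green3, green4's own z axis and vertical below 0.12 rad and linear speed of each of green1, green2, green3, green4 below 0.03 m/s and ((horizontal distance between green1 and drawer_nest1 below 0.012 m and z of green1 in the frame of drawer_nest1 between -0.004 and 0.004 m and angle between the x axis of green1 and the x axis of drawer_nest1, either way round below 0.2 rad) or (horizontal distance between green1 and drawer_nest2 below 0.012 m and z of green1 in the frame of drawer_nest2 between -0.004 and 0.004 m and angle between the x axis of green1 and the x axis of drawer_nest2, either way round below 0.2 rad) or (horizontal distance between green1 and drawer_nest3 below 0.012 m and z of green1 in the frame of drawer_nest3 between -0.004 and 0.004 m and angle between the x axis of green1 and the x axis of drawer_nest3, either way round below 0.2 rad) or (horizontal distance between green1 and drawer_nest4 below 0.012 m and z of green1 in the frame of drawer_nest4 between -0.004 and 0.004 m and angle between the x axis of green1 and the x axis of drawer_nest4, either way round below 0.2 rad)) and ((horizontal distance between green2 and drawer_nest1 below 0.012 m and z of green2 in the frame of drawer_nest1 between -0.004 and 0.004 m and angle between the x axis of green2 and the x axis of drawer_nest1, either way round below 0.2 rad) or (horizontal distance between green2 and drawer_nest2 below 0.012 m and z of green2 in the frame of drawer_nest2 between -0.004 and 0.004 m and angle between the x axis of green2 and the x axis of drawer_nest2, either way round below 0.2 rad) or (horizontal distance between green2 and drawer_nest3 below 0.012 m and z of green2 in the frame of drawer_nest3 between -0.004 and 0.004 m and angle between the x axis of green2 and the x axis of drawer_nest3, either way round below 0.2 rad) or (horizontal distance between green2 and drawer_nest4 below 0.012 m and z of green2 in the frame of drawer_nest4 between -0.004 and 0.004 m and angle between the x axis of green2 and the x axis of drawer_nest4, either way round below 0.2 rad)) and ((horizontal distance between green3 and drawer_nest1 below 0.012 m and z of green3 in the frame of drawer_nest1 between -0.004 and 0.004 m and angle between the x axis of green3 and the x axis of drawer_nest1, either way round below 0.2 rad) or (horizontal distance between green3 and drawer_nest2 below 0.012 m and z of green3 in the frame of drawer_nest2 between -0.004 and 0.004 m and angle between the x axis of green3 and the x axis of drawer_nest2, either way round below 0.2 rad) or (horizontal distance between green3 and drawer_nest3 below 0.012 m and z of green3 in the frame of drawer_nest3 between -0.004 and 0.004 m and angle between the x axis of green3 and the x axis of drawer_nest3, either way round below 0.2 rad) or (horizontal distance between green3 and drawer_nest4 below 0.012 m and z of green3 in the frame of drawer_nest4 between -0.004 and 0.004 m and angle between the x axis of green3 and the x axis of drawer_nest4, either way round below 0.2 rad)) and ((horizontal distance between green4 and drawer_nest1 below 0.012 m and z of green4 in the frame of drawer_nest1 between -0.004 and 0.004 m and angle between the x axis of green4 and the x axis of drawer_nest1, either way round below 0.2 rad) or (horizontal distance between green4 and drawer_nest2 below 0.012 m and z of green4 in the frame of drawer_nest2 between -0.004 and 0.004 m and angle between the x axis of green4 and the x axis of drawer_nest2, either way round below 0.2 rad) or (horizontal distance between green4 and drawer_nest3 below 0.012 m and z of green4 in the frame of drawer_nest3 between -0.004 and 0.004 m and angle between the x axis of green4 and the x axis of drawer_nest3, either way round below 0.2 rad) or (horizontal distance between green4 and drawer_nest4 below 0.012 m and z of green4 in the frame of drawer_nest4 between -0.004 and 0.004 m and angle between the x axis of green4 and the x axis of drawer_nest4, either way round below 0.2 rad))), for 0.2 s.
At the end, for the whole second after the job is handed in: The drawer is shut (within 8 mm); every green-tagged mailer present lies in a drawer nest and every red-tagged one in a nest of the recheck tray: at rest, tag up (within 0.12 rad), on the nest's floor (within 4 mm), within 12 mm of the nest's centre and 0.2 rad of its length, either way round (value of joint drawer below 0.008 m and angle between each of green1, green2, green3, green4, red1, red2, red3, red4's own z axis and vertical below 0.12 rad and linear speed of each of green1, green2, green3, green4, red1, red2, red3, red4 below 0.03 m/s and ((horizontal distance between green1 and drawer_nest1 below 0.012 m and z of green1 in the frame of drawer_nest1 between -0.004 and 0.004 m and angle between the x axis of green1 and the x axis of drawer_nest1, either way round below 0.2 rad) or (horizontal distance between green1 and drawer_nest2 below 0.012 m and z of green1 in the frame of drawer_nest2 between -0.004 and 0.004 m and angle between the x axis of green1 and the x axis of drawer_nest2, either way round below 0.2 rad) or (horizontal distance between green1 and drawer_nest3 below 0.012 m and z of green1 in the frame of drawer_nest3 between -0.004 and 0.004 m and angle between the x axis of green1 and the x axis of drawer_nest3, either way round below 0.2 rad) or (horizontal distance between green1 and drawer_nest4 below 0.012 m and z of green1 in the frame of drawer_nest4 between -0.004 and 0.004 m and angle between the x axis of green1 and the x axis of drawer_nest4, either way round below 0.2 rad)) and ((horizontal distance between green2 and drawer_nest1 below 0.012 m and z of green2 in the frame of drawer_nest1 between -0.004 and 0.004 m and angle between the x axis of green2 and the x axis of drawer_nest1, either way round below 0.2 rad) or (horizontal distance between green2 and drawer_nest2 below 0.012 m and z of green2 in the frame of drawer_nest2 between -0.004 and 0.004 m and angle between the x axis of green2 and the x axis of drawer_nest2, either way round below 0.2 rad) or (horizontal distance between green2 and drawer_nest3 below 0.012 m and z of green2 in the frame of drawer_nest3 between -0.004 and 0.004 m and angle between the x axis of green2 and the x axis of drawer_nest3, either way round below 0.2 rad) or (horizontal distance between green2 and drawer_nest4 below 0.012 m and z of green2 in the frame of drawer_nest4 between -0.004 and 0.004 m and angle between the x axis of green2 and the x axis of drawer_nest4, either way round below 0.2 rad)) and ((horizontal distance between green3 and drawer_nest1 below 0.012 m and z of green3 in the frame of drawer_nest1 between -0.004 and 0.004 m and angle between the x axis of green3 and the x axis of drawer_nest1, either way round below 0.2 rad) or (horizontal distance between green3 and drawer_nest2 below 0.012 m and z of green3 in the frame of drawer_nest2 between -0.004 and 0.004 m and angle between the x axis of green3 and the x axis of drawer_nest2, either way round below 0.2 rad) or (horizontal distance between green3 and drawer_nest3 below 0.012 m and z of green3 in the frame of drawer_nest3 between -0.004 and 0.004 m and angle between the x axis of green3 and the x axis of drawer_nest3, either way round below 0.2 rad) or (horizontal distance between green3 and drawer_nest4 below 0.012 m and z of green3 in the frame of drawer_nest4 between -0.004 and 0.004 m and angle between the x axis of green3 and the x axis of drawer_nest4, either way round below 0.2 rad)) and ((horizontal distance between green4 and drawer_nest1 below 0.012 m and z of green4 in the frame of drawer_nest1 between -0.004 and 0.004 m and angle between the x axis of green4 and the x axis of drawer_nest1, either way round below 0.2 rad) or (horizontal distance between green4 and drawer_nest2 below 0.012 m and z of green4 in the frame of drawer_nest2 between -0.004 and 0.004 m and angle between the x axis of green4 and the x axis of drawer_nest2, either way round below 0.2 rad) or (horizontal distance between green4 and drawer_nest3 below 0.012 m and z of green4 in the frame of drawer_nest3 between -0.004 and 0.004 m and angle between the x axis of green4 and the x axis of drawer_nest3, either way round below 0.2 rad) or (horizontal distance between green4 and drawer_nest4 below 0.012 m and z of green4 in the frame of drawer_nest4 between -0.004 and 0.004 m and angle between the x axis of green4 and the x axis of drawer_nest4, either way round below 0.2 rad)) and ((horizontal distance between red1 and tray_nest1 below 0.012 m and z of red1 in the frame of tray_nest1 between -0.004 and 0.004 m and angle between the x axis of red1 and the x axis of tray_nest1, either way round below 0.2 rad) or (horizontal distance between red1 and tray_nest2 below 0.012 m and z of red1 in the frame of tray_nest2 between -0.004 and 0.004 m and angle between the x axis of red1 and the x axis of tray_nest2, either way round below 0.2 rad) or (horizontal distance between red1 and tray_nest3 below 0.012 m and z of red1 in the frame of tray_nest3 between -0.004 and 0.004 m and angle between the x axis of red1 and the x axis of tray_nest3, either way round below 0.2 rad) or (horizontal distance between red1 and tray_nest4 below 0.012 m and z of red1 in the frame of tray_nest4 between -0.004 and 0.004 m and angle between the x axis of red1 and the x axis of tray_nest4, either way round below 0.2 rad)) and ((horizontal distance between red2 and tray_nest1 below 0.012 m and z of red2 in the frame of tray_nest1 between -0.004 and 0.004 m and angle between the x axis of red2 and the x axis of tray_nest1, either way round below 0.2 rad) or (horizontal distance between red2 and tray_nest2 below 0.012 m and z of red2 in the frame of tray_nest2 between -0.004 and 0.004 m and angle between the x axis of red2 and the x axis of tray_nest2, either way round below 0.2 rad) or (horizontal distance between red2 and tray_nest3 below 0.012 m and z of red2 in the frame of tray_nest3 between -0.004 and 0.004 m and angle between the x axis of red2 and the x axis of tray_nest3, either way round below 0.2 rad) or (horizontal distance between red2 and tray_nest4 below 0.012 m and z of red2 in the frame of tray_nest4 between -0.004 and 0.004 m and angle between the x axis of red2 and the x axis of tray_nest4, either way round below 0.2 rad)) and ((horizontal distance between red3 and tray_nest1 below 0.012 m and z of red3 in the frame of tray_nest1 between -0.004 and 0.004 m and angle between the x axis of red3 and the x axis of tray_nest1, either way round below 0.2 rad) or (horizontal distance between red3 and tray_nest2 below 0.012 m and z of red3 in the frame of tray_nest2 between -0.004 and 0.004 m and angle between the x axis of red3 and the x axis of tray_nest2, either way round below 0.2 rad) or (horizontal distance between red3 and tray_nest3 below 0.012 m and z of red3 in the frame of tray_nest3 between -0.004 and 0.004 m and angle between the x axis of red3 and the x axis of tray_nest3, either way round below 0.2 rad) or (horizontal distance between red3 and tray_nest4 below 0.012 m and z of red3 in the frame of tray_nest4 between -0.004 and 0.004 m and angle between the x axis of red3 and the x axis of tray_nest4, either way round below 0.2 rad)) and ((horizontal distance between red4 and tray_nest1 below 0.012 m and z of red4 in the frame of tray_nest1 between -0.004 and 0.004 m and angle between the x axis of red4 and the x axis of tray_nest1, either way round below 0.2 rad) or (horizontal distance between red4 and tray_nest2 below 0.012 m and z of red4 in the frame of tray_nest2 between -0.004 and 0.004 m and angle between the x axis of red4 and the x axis of tray_nest2, either way round below 0.2 rad) or (horizontal distance between red4 and tray_nest3 below 0.012 m and z of red4 in the frame of tray_nest3 between -0.004 and 0.004 m and angle between the x axis of red4 and the x axis of tray_nest3, either way round below 0.2 rad) or (horizontal distance between red4 and tray_nest4 below 0.012 m and z of red4 in the frame of tray_nest4 between -0.004 and 0.004 m and angle between the x axis of red4 and the x axis of tray_nest4, either way round below 0.2 rad))); the robot touches nothing.
It fails at once if the drawer is slammed: it moves shut faster than 0.4 m/s (velocity of joint drawer below -0.4 m/s).
It fails at once if the oil bottle is moved by more than 25 mm or tipped (distance of oil_bottle from where it was at the start of the episode above 0.025 m or angle between oil_bottle's own z axis and vertical above 0.4 rad).
It fails at once if the specimen jar is moved by more than 25 mm or tipped (distance of specimen_jar from where it was at the start of the episode above 0.025 m or angle between specimen_jar's own z axis and vertical above 0.4 rad).
It fails at once if the coplin jar is moved by more than 25 mm or tipped (distance of coplin_jar from where it was at the start of the episode above 0.025 m or angle between coplin_jar's own z axis and vertical above 0.4 rad).
Of green1, green2, green3, red1, red2, red3 only 5 to 6 are there at a start; the rules pass over those that are not, and their reading is None.
Of green4, red4 only 1 to 2 are there at a start; the rules pass over those that are not, and their reading is None.
At some moment in a run one of red1, red2, red3 may be knocked a few centimetres aside while the robot is not near it.
Once in a run the grip may slacken for a moment while it holds something.
It also fails if it takes over 210 s, if anything falls off the work surface, if the arm or the gripper's body presses on something with over 40 N, if the wrist force passes 120 N, or if a joint passes its speed limit or range.

## Working session

There is one attempt and no reset: what is moved stays moved. The work goes in short steps, Python scripts to look and compute and a shell command to move; the robot and the scene stay as the last step left them, time stands still between calls to the robot, and variables do not carry over. Pictures are saved under pics/ and viewed, at most 14 in all, crops included, and the job is handed in when it is done.

```bash
ls; mkdir -p pics; python3 - <<'E'
from bench import read_state, cams
import cv2,json
s=read_state();print(s)
for n in ["scene","side","wrist"]:
    c=cams.camera(n);cv2.imwrite(f"pics/{n}0.png",c["img"])
    print(n,{k:(v.tolist() if hasattr(v,'tolist') else v) for k,v in c.items() if k!="img"})
E
```

```text
pics
{'time': 0.0, 'joint_positions': array([-0.02260108,  0.33286359, -0.06470999,  1.46095988,  0.02159115,
        1.34989955, -0.08848826]), 'joint_vel': array([-1.18985150e-05, -7.51040368e-04, -6.84973680e-04,  2.67432597e-04,
       -4.33146151e-05,  7.42867212e-04, -1.39915492e-03]), 'joint_torque': array([-1.20520472e-04, -6.23245955e+01,  2.44190963e-02, -3.89891267e+01,
       -6.13984605e-02,  3.97891912e-02,  1.87085252e-04]), 'ee_pos': array([6.24603000e-01, 3.12894688e-06, 2.21750272e-01]), 'eef_rot': array([ 7.07091859e-01,  7.07121339e-01, -5.26741917e-04, -4.87316590e-04]), 'ft_force': array([-0.29694935, -0.03574384,  0.08638897]), 'torque': array([-0.01534358,  0.03275791, -0.01812882]), 'grip_force': 0.0, 'width': 0.08723862294061421}
scene {'K': [[415.1907806433419, 0.0, 258.0643331634338], [0.0, 415.1907806433419, 187.8887297824454], [0.0, 0.0, 1.0]], 'dist': [-0.03565088159937627, 0.0, 0.0, 0.0, 0.0], 'xyz': [1.6680116380840195, 0.43446485017626724, 0.7841250218386342], 'attitude': [0.4894829869953234, 0.7227091929346611, -0.4039378233850638, -0.2737372147312162]}
side {'K': [[479.0205107839986, 0.0, 254.17574287922278], [0.0, 479.0205107839986, 187.23176427553219], [0.0, 0.0, 1.0]], 'dist': [-0.08379094306281015, 0.0, 0.0, 0.0, 0.0], 'xyz': [0.4887784423474992, -1.3970863695950113, 1.0469320259662565], 'attitude': [0.8879314663063711, -0.04220461184946272, 0.023142379024386345, -0.45745044778068095]}
wrist {'K': [[269.4175388017315, 0.0, 257.50128670247585], [0.0, 269.4175388017315, 189.9845715229034], [0.0, 0.0, 1.0]], 'dist': [0.012238373264016403, 0.0, 0.0, 0.0, 0.0], 'mount': [[0.0011606214214004422, -0.9607165635493632, -0.2775289849363777, 0.07719132193278493], [0.9999990917867215, 0.0013051684586648763, -0.000336096747423623, -0.00043321688086572774], [0.0006851157897091705, -0.2775283427997841, 0.9607172058202963, -0.16183628793545202], [0.0, 0.0, 0.0, 1.0]]}
```

View pictures.

View pics/scene0.png

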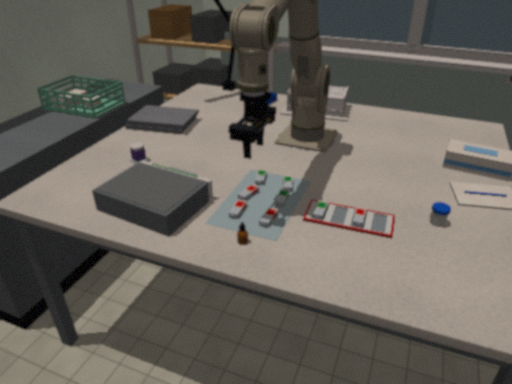

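View pics/side0.png

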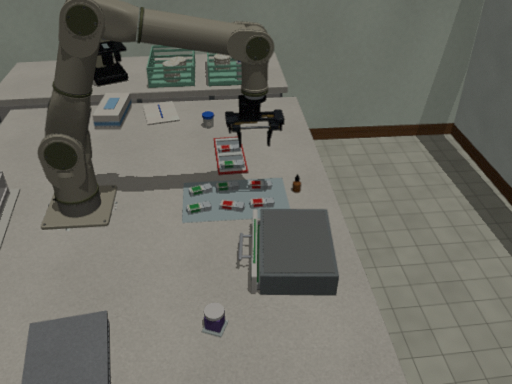

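View pics/wrist0.png

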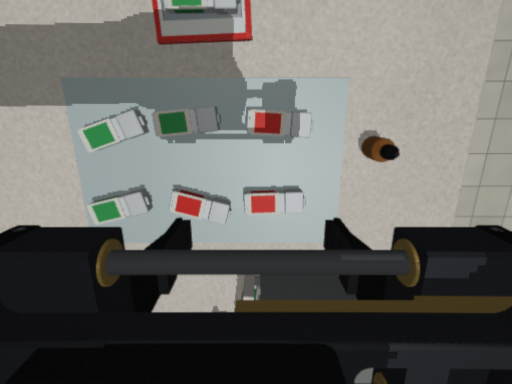

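```bash
cat > h.py <<'E'
import numpy as np,cv2
from scipy.spatial.transform import Rotation as R
from bench import read_state, cams
def snap(n):
    s=read_state();c=cams.camera(n);c["K"]=np.array(c["K"]);c["dist"]=np.array(c["dist"])
    if n=="wrist":
        T=np.eye(4);T[:3,:3]=R.from_quat(s["eef_rot"]).as_matrix();T[:3,3]=s["ee_pos"]
        M=T@np.array(c["mount"]);c["R"],c["t"]=M[:3,:3],M[:3,3]
    else: c["R"],c["t"]=R.from_quat(c["attitude"]).as_matrix(),np.array(c["xyz"])
    return c
def cast(c,uv,z):
    p=cv2.undistortPoints(np.array(uv,float).reshape(-1,1,2),c["K"],c["dist"]).reshape(-1,2)
    d=np.c_[p,np.ones(len(p))]@c["R"].T
    return (c["t"]+d*((z-c["t"][2])/d[:,2])[:,None])[:,:2]
def rect(p):
    (m,(w,h),a)=cv2.minAreaRect((np.array(p)*1e3).astype(np.float32))
    if w<h: w,h,a=h,w,a+90
    a=(a+90)%180-90
    return np.array(m)/1e3,w,h,a
def masks(img):
    hsv=cv2.cvtColor(img,cv2.COLOR_BGR2HSV);H,S,V=cv2.split(hsv)
    red=((H<8)|(H>172))&(S>170)&(V>60); gr=(H>50)&(H<75)&(S>150)&(V>50)
    return {"red":red,"green":gr}
def tags(c,z=0.022,lo=150):
    out=[]
    for k,m in masks(c["img"]).items():
        m=m.astype(np.uint8)*255
        for q in cv2.findContours(m,cv2.RETR_EXTERNAL,cv2.CHAIN_APPROX_NONE)[0]:
            if cv2.contourArea(q)<lo: continue
            out.append((k,)+rect(cast(c,q[:,0],z))+(cv2.boundingRect(q),))
    return out
def show(c,z=.022,lo=150):
    for k,m,w,h,a,b in tags(c,z,lo): print(k,m.round(4),"w%.0f h%.0f a%.1f"%(w,h,a),b)
E
python3 - <<'E'
from h import *
c=snap("wrist");show(c)
# whole mailer extents from 3 hand-read corner-ish pixels
print(cast(c,[(245,204),(303,202),(264,204)],.022))
c=snap("side");print(cast(c,[(241,249)],.05), cast(c,[(260,210),(257,289)],.078));show(c,.022,30)
c=snap("scene");show(c,.022,30)
E
```

```text
red [ 0.6311 -0.0481] w30 h21 a0.1 (252, 197, 22, 15)
red [ 0.525  -0.0503] w31 h23 a-15.2 (176, 196, 24, 20)
red [0.6366 0.064 ] w31 h24 a-3.6 (255, 113, 25, 20)
red [0.5587 0.181 ] w112 h44 a2.5 (153, 0, 98, 44)
green [ 0.408  -0.0587] w30 h21 a13.5 (94, 202, 25, 18)
green [0.4145 0.0473] w30 h22 a19.5 (85, 124, 28, 23)
green [0.5133 0.0639] w30 h22 a6.0 (160, 113, 26, 20)
[[ 0.60622099 -0.04803518]
 [ 0.68834102 -0.04489109]
 [ 0.63318358 -0.0479874 ]]
[[ 0.5547159  -0.32338065]] [[ 0.62847679 -0.17354149]
 [ 0.58403634 -0.51483723]]
```

```bash
python3 -m crank '-0.24 -0.04 0 0 1;-0.24 -0.04 0 0 1;-0.24 -0.04 0 0 1;-0.24 -0.04 0 0 1;-0.24 -0.04 0 0 1;-0.24 -0.04 0 0 1;-0.24 -0.04 0 0 1;-0.24 -0.04 0 0 1;0 0 0 0 1;0 0 0 0 1'
python3 - <<'E'
from h import *
c=snap("wrist");cv2.imwrite("pics/w1.png",c["img"])
E
```

```text
time: 1.3
ee_pos: [0.5602, -0.3854, 0.222]
eef_rot: [0.708, 0.706, -0.0, -0.0]
ft_force: [0.1, 0.6, 0.4]
width: 0.0868
grip_force: 0.0
```

View pics/w1.png

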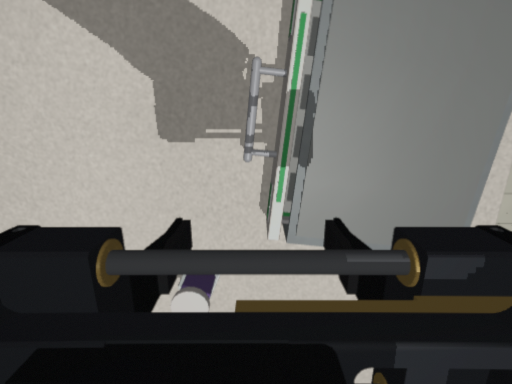

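```bash
python3 - <<'E'
from h import *
c=snap("wrist")
p=cast(c,[(257,60),(248,160)],.05);d=p[0]-p[1];print(p,p.mean(0),np.linalg.norm(d),np.degrees(np.arctan2(-d[0],d[1])))
g=cast(c,[(303,14),(280,200)],.075);d=g[0]-g[1];print(g,np.degrees(np.arctan2(-d[0],d[1])))
q=cast(c,[(330,0),(290,240)],.078);d=q[0]-q[1];print(q,np.degrees(np.arctan2(-d[0],d[1])))
print(cast(c,[(195,290)],.07))
E
```

```text
[[ 0.5598847  -0.24985267]
 [ 0.54870004 -0.36374107]] [ 0.55429237 -0.30679687] 0.11443629001695159 -5.608870319588477
[[ 0.60593282 -0.21231445]
 [ 0.58779405 -0.40807699]] -5.2937390243034566
[[ 0.63124959 -0.20141971]
 [ 0.60127071 -0.45958428]] -6.62369950246246
[[ 0.47608974 -0.53813279]]
```

```bash
python3 -m crank '0.195 -0.0175 0 0 -0.36;0.195 -0.0175 0 0.065 -0.36;0 0 0.2 0 -0.36;0 0 0.2 0 -0.36;0 0 0 0 -0.36;0 0 0 0 -0.36'
python3 - <<'E'
from h import *
c=snap("wrist");cv2.imwrite("pics/w2.png",c["img"]);print(R.from_quat(read_state()["eef_rot"]).as_matrix().round(3))
E
```

```text
time: 2.0
ee_pos: [0.5545, -0.305, 0.1434]
eef_rot: [0.742, 0.671, 0.0, -0.0]
ft_force: [0.4, 0.2, 1.3]
width: 0.0468
grip_force: 0.0
[[ 0.101  0.995  0.002]
 [ 0.995 -0.101 -0.001]
 [-0.     0.002 -1.   ]]
```

View pics/w2.png

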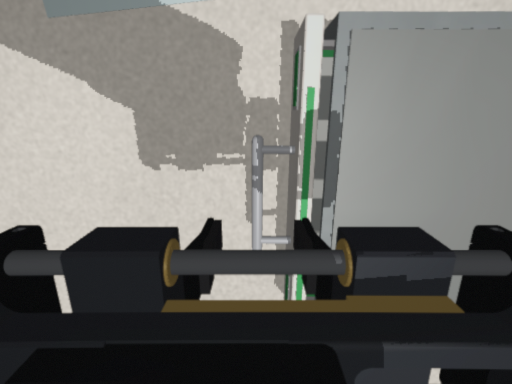

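```bash
python3 -m crank '0 0 0 0 -0.36;0 0 0 0 -0.36;0 0 0.1 0 -0.36;0 0 0.15 0 -0.36;0 0 0.15 0 -0.36;0 0 0.14 0 -0.36;0 0 0 0 -1;0 0 0 0 -1;0 0 0 0 -1;0 0 0 0 -1' 20
```

```text
time: 3.05
ee_pos: [0.5551, -0.3067, 0.0367]
eef_rot: [0.742, 0.67, 0.001, 0.001]
ft_force: [-1.9, -0.6, 4.8]
width: 0.0104
grip_force: 20.0
```

```bash
python3 -m crank '0 -0.05 0 0 -1;0 -0.1 0 0 -1;0 -0.1 0 0 -1;0 -0.1 0 0 -1;0 -0.1 0 0 -1;0 -0.1 0 0 -1;0 -0.1 0 0 -1;0 -0.05 0 0 -1;0 0 0 0 -1;0 0 0 0 -1'; python3 -m crank '0 -0.02 0 0 -1;0 -0.02 0 0 -1;0 0 0 0 -1;0 0 0 0 -1'
```

```text
time: 4.05
ee_pos: [0.4157, -0.2915, 0.0365]
eef_rot: [0.742, 0.67, 0.001, 0.001]
ft_force: [-0.9, 3.4, 10.9]
width: 0.01
grip_force: 20.0
time: 4.45
ee_pos: [0.4081, -0.2907, 0.0365]
eef_rot: [0.742, 0.67, 0.001, 0.001]
ft_force: [-1.5, 4.5, 11.6]
width: 0.0104
grip_force: 20.0
```

```bash
python3 -m crank '0 0 0 0 -0.36;0 0 0 0 -0.36;0 0 0 0 -0.36;0 0 -0.1 0 -0.36;0 0 -0.2 0 -0.36;0 0 -0.24 0 0;-0.2 0.15 -0.24 0 0;-0.2 0.17 -0.24 0 0;-0.2 0.17 0 0 0;-0.05 0 0 0 0'; python3 -m crank '0 0 0 0 0;0 0 0 0 0'
python3 - <<'E'
from h import *
c=snap("wrist");cv2.imwrite("pics/w3.png",c["img"])
E
```

```text
time: 5.45
ee_pos: [0.4755, -0.4063, 0.2099]
eef_rot: [0.742, 0.67, -0.001, 0.0]
ft_force: [-0.6, 0.5, -1.0]
width: 0.0435
grip_force: 0.0
time: 5.65
ee_pos: [0.4729, -0.4026, 0.2105]
eef_rot: [0.742, 0.67, 0.0, -0.001]
ft_force: [0.4, 0.4, -0.1]
width: 0.0437
grip_force: 0.0
```

View pics/w3.png

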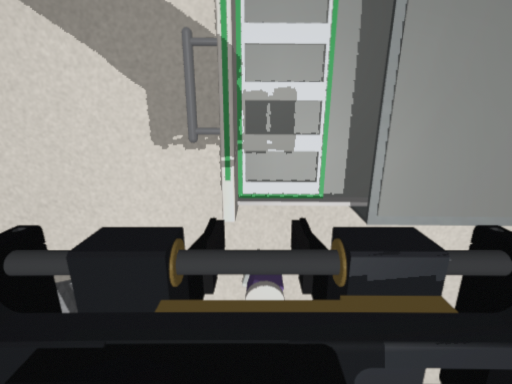

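```bash
python3 - <<'E'
from h import *
c=snap("wrist")
p=cast(c,[(286,63),(284.5,117.5),(283,166.5)],.020);print(p)
h=cast(c,[(187,32),(193,140)],.05);print(h,h.mean(0))
th=np.radians(-6);X=np.array([np.cos(th),np.sin(th)]);Y=np.array([-X[1],X[0]])
H=np.array([.408,-.2907])
for k in (-94.5,-31.5,31.5,94.5): print((H+.108*X+k/1e3*Y).round(4))
hsv=cv2.cvtColor(c["img"],cv2.COLOR_BGR2HSV)
m=((hsv[...,0]>50)&(hsv[...,0]<75)&(hsv[...,1]>120)).astype(np.uint8)
m[:,:232]=0
ys,xs=np.nonzero(m); print(xs.min(),xs.max(),ys.max())
for r in (10,60,120,170): print(r,np.nonzero(m[r])[0])
E
```

```text
[[ 0.51976635 -0.27268694]
 [ 0.513465   -0.33520367]
 [ 0.50693767 -0.39767707]]
[[ 0.41388052 -0.236754  ]
 [ 0.40115207 -0.34917209]] [ 0.40751629 -0.29296305]
[ 0.5055 -0.396 ]
[ 0.5121 -0.3333]
[ 0.5187 -0.2707]
[ 0.5253 -0.208 ]
236 337 197
10 [236 237 238 239 333 334 335 336]
60 [237 238 239 330 331 332]
120 [237 238 239 240 325 326 327]
170 [238 239 240 321 322 323]
```

```bash
python3 -m crank '0.24 0.02 -0.1 0 0;0.24 0.02 -0.1 0 0;0.24 0.02 0 0 0;0.24 0.02 0 0 0;0.24 0.02 0 0 0;0.24 0.02 0 0 0;0.24 0.02 0 0 0;0.24 0 0 0 0;0 0 0 -0.065 0;0 0 0 0 0'
python3 - <<'E'
from h import *
c=snap("wrist");cv2.imwrite("pics/w4.png",c["img"]);show(c)
E
python3 -m crank '0.24 0 0 0 0;0.24 0 0 0 0;0.24 0 0 0 0;0.24 0 0 0 0;0 0 0 0 0;0 0 0 0 0'
python3 - <<'E'
from h import *
c=snap("wrist");cv2.imwrite("pics/w5.png",c["img"]);show(c)
E
```

```text
time: 6.75
ee_pos: [0.5392, -0.0261, 0.2498]
eef_rot: [0.705, 0.709, 0.0, 0.0]
ft_force: [0.1, -0.1, -0.2]
width: 0.0436
grip_force: 0.0
red [ 0.6314 -0.0475] w28 h21 a3.8 (310, 174, 20, 15)
red [ 0.5248 -0.0502] w30 h22 a-15.3 (237, 174, 23, 18)
red [0.6364 0.0642] w30 h22 a-3.5 (318, 94, 24, 18)
red [0.5559 0.1705] w111 h28 a0.5 (228, 0, 89, 27)
green [ 0.4076 -0.0587] w29 h21 a13.9 (159, 180, 23, 17)
green [0.4149 0.0475] w30 h22 a19.1 (156, 103, 26, 23)
green [0.5132 0.0639] w30 h21 a6.1 (228, 93, 23, 19)
time: 7.4
ee_pos: [0.5397, 0.1637, 0.2493]
eef_rot: [0.708, 0.707, -0.0, 0.0]
ft_force: [0.2, -1.5, -0.1]
width: 0.0435
grip_force: 0.0
red [ 0.525  -0.0508] w31 h23 a-16.2 (240, 285, 20, 15)
red [0.6359 0.0637] w32 h22 a0.0 (309, 223, 22, 14)
red [0.5342 0.3321] w31 h24 a3.8 (241, 27, 26, 23)
red [0.6058 0.2745] w199 h4 a-87.6 (306, 0, 4, 160)
red [0.5095 0.2502] w233 h94 a-61.2 (220, 0, 85, 167)
green [0.542  0.2095] w30 h17 a-0.0 (249, 129, 22, 13)
```

```bash
python3 - <<'E'
import cv2
a=cv2.imread("pics/w4.png")[:250];b=cv2.imread("pics/w5.png")[:250]
cv2.imwrite("pics/w45.png",cv2.resize(cv2.vconcat([b,a]),None,fx=1.17,fy=1.17,interpolation=cv2.INTER_CUBIC))
E
```

```text
(no output)
```

View pics/w45.png

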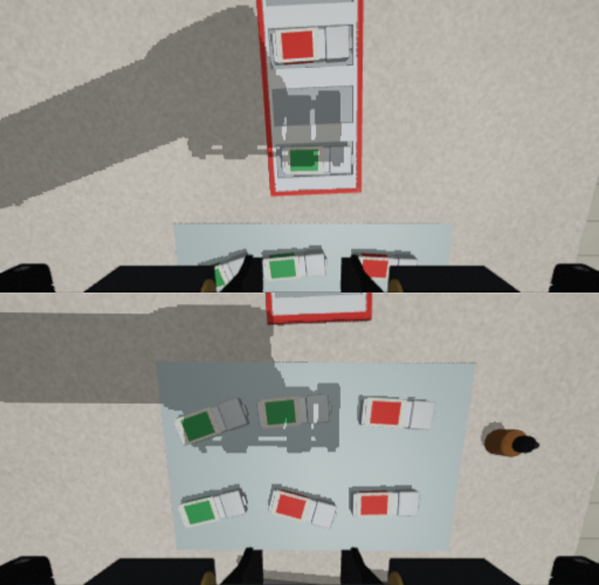

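```bash
python3 - <<'E'
from h import *
c=snap("wrist")
m=masks(c["img"])["red"]
L=[];Rr=[]
for r in range(2,160,3):
    x=np.nonzero(m[r,200:330])[0]+200
    if len(x)>1 and x[-1]-x[0]>60: L.append((x[0],r));Rr.append((x[-1]+1,r))
B=[]
for u in range(238,304,3):
    y=np.nonzero(m[150:180,u])[0]
    if len(y): B.append((u,150+y[-1]+1))
fit={}
for n,p in (("L",L),("R",Rr),("B",B)):
    w=cast(c,p,.010)
    vx,vy,x0,y0=cv2.fitLine((w*1e3).astype(np.float32),cv2.DIST_HUBER,0,.01,.01).ravel()
    fit[n]=(vx,vy,x0,y0);print(n,len(p),np.degrees(np.arctan2(vy,vx)),x0,y0)
def isec(a,b):
    A=np.array([[a[0],-b[0]],[a[1],-b[1]]]);s=np.linalg.solve(A,np.array([b[2]-a[2],b[3]-a[3]]));return np.array([a[2]+s[0]*a[0],a[3]+s[0]*a[1]])
P=isec(fit["L"],fit["B"]);Q=isec(fit["R"],fit["B"]);d=Q-P;print(P,Q,np.linalg.norm(d),np.degrees(np.arctan2(d[1],d[0])))
th=np.radians(float(input()) ) if 0 else np.arctan2(d[1],d[0])
X=np.array([np.cos(th),np.sin(th)]);Y=np.array([-X[1],X[0]])
o=(P+Q)/2+139*Y
for k in (-94.5,-31.5,31.5,94.5): print((o+k*Y).round(1))
E
```

```text
L 53 -87.44419 495.32095 279.16818
R 53 -87.531944 610.5209 273.38712
B 22 2.85668 572.4407 165.2776
[500.56476 161.69101] [615.0889  167.40575] 114.666664 2.85668
[555.6 209. ]
[552.5 271.9]
[549.3 334.8]
[546.2 397.8]
```

```bash
cat > go.py <<'E'
import sys
from h import *
s=read_state();M=R.from_quat(s["eef_rot"]).as_matrix()
x,y,z,yaw=map(float,sys.argv[1:5])
d=M.T@(np.array([x,y,z])-s["ee_pos"])
cur=np.degrees(np.arctan2(M[1,0],M[0,0]))  # world yaw of tool x
print("t%.1f shift/.2:"%s["time"],(d/.2).round(3),"turn/90:",round(-(((yaw-cur)+90)%180-90)/90,3),"w%.4f"%s["width"])
E
python3 -m crank '0 0 0 0.095 0.1;0 0 0 0.095 0.1;0 0 0 0.095 0.1;0 0 0 0.095 0.1;0 0 0 0.095 0.1;0 0 0 0.095 0.1;0 0 0 0.095 0.1;0 0 0 0.095 0.1;0 0 0 0.095 0.1;0 0 0 0.095 0.1'
python3 -m crank '0 0 0 0.02 0.1;0 0 0 0 0.1'; python3 go.py .5555 .2085 .013 2.7; python3 -c "
from bench import read_state;print(read_state()['joint_positions'])"
```

```text
time: 8.5
ee_pos: [0.5403, 0.1615, 0.2495]
eef_rot: [0.999, 0.034, 0.0, 0.0]
ft_force: [0.5, -0.6, 0.7]
width: 0.0482
grip_force: 0.0
time: 8.7
ee_pos: [0.5402, 0.1618, 0.2495]
eef_rot: [1.0, 0.021, 0.0, 0.0]
ft_force: [-0.5, 0.4, -0.4]
width: 0.0477
grip_force: 0.0
t8.7 shift/.2: [ 0.086 -0.231  1.182] turn/90: -0.003 w0.0477
[-0.28095095  0.18792147 -0.10507088  1.58336777  0.02060715  1.37108697
 -1.91624198]
```

```bash
python3 -m crank '0.043 -0.115 0 0 0.1;0.043 -0.116 0.1 0 0.1;0 0 0.2 0 0.1;0 0 0.2 0 0.1;0 0 0.2 0 0.1;0 0 0.15 0 0.1;0 0 0 0 0.1;0 0 0 0 0.1'; python3 go.py .5555 .2085 .013 2.7
```

```text
time: 9.5
ee_pos: [0.5554, 0.21, 0.0801]
eef_rot: [1.0, 0.023, 0.0, 0.0]
ft_force: [0.4, -0.4, 0.5]
width: 0.0476
grip_force: 0.0
t9.5 shift/.2: [0.    0.008 0.336] turn/90: -0.0 w0.0476
```

```bash
python3 -m crank '0 0.008 0.15 0 0.1;0 0 0.1 0 0.1;0 0 0.086 0 0.1;0 0 0 0 0.1;0 0 0 0 -0.7;0 0 0 0 -0.7;0 0 0 0 -0.7;0 0 0 0 -0.7;0 0 0 0 -0.7' 25; python3 go.py .5127 -.334 .023 -6
```

```text
time: 10.4
ee_pos: [0.5561, 0.2095, 0.0138]
eef_rot: [1.0, 0.023, 0.001, -0.0]
ft_force: [-1.6, -0.2, 6.3]
width: 0.0321
grip_force: 24.9
t10.4 shift/.2: [-0.344  2.704 -0.049] turn/90: 0.096 w0.0321
```

```bash
python3 -m crank '0 0 -0.1 0 -0.7;0 0 -0.2 0 -0.7;0 0 -0.22 0 -0.7;-0.02 0.23 0 0 -0.7;-0.02 0.23 0 0 -0.7;-0.02 0.23 0 0 -0.7;-0.02 0.23 0 0 -0.7;-0.02 0.23 0 0 -0.7;-0.02 0.23 0 0 -0.7;-0.02 0.23 0 0 -0.7'
python3 -m crank '-0.02 0.23 0 0 -0.7;-0.02 0.23 0 0 -0.7;-0.02 0.23 0 0 -0.7;-0.02 0.23 0 0 -0.7;-0.02 0.23 0 0 -0.7;-0.02 0.23 0 0 -0.7;0 0 0 0.09 -0.7;0 0 0 0 -0.7;0 0 0 0 -0.7'; python3 go.py .506 -.3968 .023 -6
```

```text
time: 11.4
ee_pos: [0.542, -0.1155, 0.1169]
eef_rot: [1.0, 0.024, 0.001, 0.0]
ft_force: [0.9, -0.9, 0.4]
width: 0.0321
grip_force: 24.9
time: 12.3
ee_pos: [0.5319, -0.3893, 0.1162]
eef_rot: [0.999, -0.045, 0.0, -0.0]
ft_force: [-0.1, 0.2, -1.1]
width: 0.0319
grip_force: 24.9
t12.3 shift/.2: [-0.126  0.049  0.466] turn/90: 0.01 w0.0319
```

```bash
python3 -m crank '-0.126 0.049 0 0.01 -0.7;0 0 0.15 0 -0.7;0 0 0.15 0 -0.7;0 0 0.08 0 -0.7;0 0 0 0 -0.7;0 0 0 0 -0.7'; python3 go.py .506 -.3968 .023 -6
```

```text
time: 12.9
ee_pos: [0.506, -0.3976, 0.041]
eef_rot: [0.999, -0.054, 0.0, 0.0]
ft_force: [0.8, 0.1, 0.1]
width: 0.0324
grip_force: 2.5
t12.9 shift/.2: [-0.    -0.004  0.09 ] turn/90: -0.002 w0.0324
```

```bash
python3 -m crank '0 -0.004 0 0 -0.7;0 0 0 0 -0.7;0 0 0 0 -0.7' 25; python3 -m crank '0 0 0.05 0 -0.7;0 0 0.04 0 -0.7;0 0 0 0 -0.7;0 0 0 0 -0.7'
```

```text
time: 13.2
ee_pos: [0.5058, -0.3974, 0.041]
eef_rot: [0.998, -0.055, 0.001, 0.0]
ft_force: [-0.2, -0.7, 0.1]
width: 0.0316
grip_force: 24.9
time: 13.6
ee_pos: [0.5055, -0.3972, 0.0217]
eef_rot: [0.998, -0.055, 0.0, 0.0]
ft_force: [0.8, -0.4, 1.4]
width: 0.0321
grip_force: 24.9
```

```bash
python3 -m crank '0 0 -0.005 0 -0.04;0 0 0 0 -0.04;0 0 0 0 -0.04;0 0 0 0 -0.04;0 0 -0.1 0 -0.04;0 0 -0.2 0 -0.04;0 0 -0.25 0 -0.04;0 0 -0.2 0 -0.04;0 0 0 0 0;0 0 0 0 0'
python3 - <<'E'
from h import *
c=snap("wrist");cv2.imwrite("pics/w6.png",c["img"]);show(c,.036)
c=snap("side");cv2.imwrite("pics/s6.png",cv2.resize(c["img"][140:300,150:350],None,fx=4,fy=3.7))
E
python3 go.py .5271 .0654 .009 6
```

```text
time: 14.6
ee_pos: [0.5056, -0.3974, 0.1739]
eef_rot: [0.998, -0.055, 0.001, 0.0]
ft_force: [-0.3, 0.8, -0.2]
width: 0.0433
grip_force: 0.0
green [ 0.4909 -0.3949] w29 h22 a-6.8 (248, 181, 20, 25)
green [ 0.5232 -0.2588] w159 h107 a83.7 (57, 131, 152, 92)
t14.7 shift/.2: [-0.14  -2.308  0.816] turn/90: -0.137 w0.0434
```

View pics/w6.png

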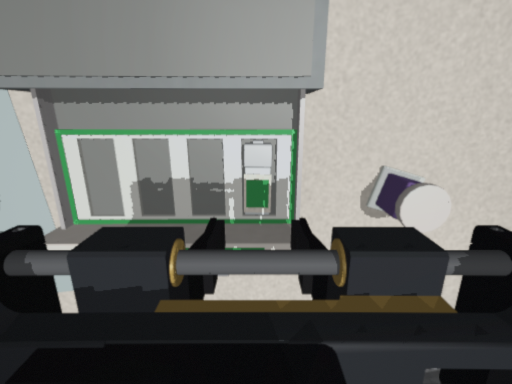

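```bash
python3 -m crank '-0.014 -0.231 0 0 0.1;-0.014 -0.231 0 0 0.1;-0.014 -0.231 0 0 0.1;-0.014 -0.231 0 0 0.1;-0.014 -0.231 0 0 0.1;-0.014 -0.231 0 0 0.1;-0.014 -0.231 0 0 0.1;-0.014 -0.231 0 0 0.1;-0.014 -0.231 0 0 0.1;-0.014 -0.231 0 0 0.1'
python3 -m crank '0 0 0.1 -0.07 0.1;0 0 0.2 -0.067 0.1;0 0 0.2 0 0.1;0 0 0 0 0.1;0 0 0 0 0.1';python3 go.py .5271 .0654 .009 6
```

```text
time: 15.7
ee_pos: [0.5271, 0.0669, 0.1716]
eef_rot: [0.998, -0.055, -0.001, 0.0]
ft_force: [1.3, -0.7, 0.2]
width: 0.0478
grip_force: 0.0
time: 16.2
ee_pos: [0.5274, 0.065, 0.0727]
eef_rot: [0.999, 0.052, -0.001, 0.0]
ft_force: [0.8, 0.1, 0.4]
width: 0.0479
grip_force: 0.0
t16.2 shift/.2: [-0.001 -0.002  0.319] turn/90: 0.0 w0.0479
```

```bash
python3 -m crank '0 0 0.15 0 0.1;0 0 0.1 0 0.1;0 0 0.069 0 0.1;0 0 0 0 -0.7;0 0 0 0 -0.7;0 0 0 0 -0.7;0 0 0 0 -0.7;0 0 -0.1 0 -0.7;0 0 -0.2 0 -0.7;0 0 -0.2 0.06 -0.7' 25;python3 -m crank '0 0 0 0.07 -0.7;0 0 0 0 -0.7';python3 go.py .5127 -.334 .0225 -6
```

```text
time: 17.2
ee_pos: [0.5277, 0.0651, 0.1107]
eef_rot: [1.0, 0.005, -0.0, -0.0]
ft_force: [1.7, -0.3, -1.0]
width: 0.0319
grip_force: 25.0
time: 17.4
ee_pos: [0.5289, 0.0653, 0.1109]
eef_rot: [0.999, -0.05, 0.001, -0.0]
ft_force: [0.0, -0.4, -1.0]
width: 0.0319
grip_force: 25.0
t17.4 shift/.2: [0.119 1.995 0.441] turn/90: 0.003 w0.0319
```

```bash
python3 -m crank '0.013 0.22 0 0 -0.7;0.013 0.222 0 0 -0.7;0.013 0.222 0 0 -0.7;0.013 0.222 0 0 -0.7;0.013 0.222 0 0 -0.7;0.013 0.222 0 0 -0.7;0.013 0.222 0 0 -0.7;0.013 0.222 0 0 -0.7;0.013 0.222 0 0.003 -0.7;0 0 0 0 -0.7';python3 -m crank '0 0 0.15 0 -0.7;0 0 0.15 0 -0.7;0 0 0 0 -0.7';python3 go.py .5127 -.334 .0225 -6
```

```text
time: 18.4
ee_pos: [0.5087, -0.3415, 0.1082]
eef_rot: [0.999, -0.054, -0.001, 0.001]
ft_force: [-0.7, -0.5, -0.4]
width: 0.032
grip_force: 25.0
time: 18.7
ee_pos: [0.509, -0.3323, 0.0445]
eef_rot: [0.999, -0.05, -0.004, -0.002]
ft_force: [-0.3, 0.1, -0.2]
width: 0.0318
grip_force: 25.0
t18.7 shift/.2: [0.02  0.007 0.11 ] turn/90: 0.003 w0.0318
```

```bash
python3 -m crank '0.018 0 0 0 -0.7;0 0 0 0 -0.7;0 0 0 0 -0.7';python3 go.py .5127 -.334 .0225 -6
```

```text
time: 19.0
ee_pos: [0.5166, -0.3351, 0.0509]
eef_rot: [0.999, -0.051, 0.001, 0.0]
ft_force: [-0.3, 0.4, -0.3]
width: 0.0315
grip_force: 25.0
t19.0 shift/.2: [-0.02  -0.004  0.142] turn/90: 0.001 w0.0315
```

```bash
python3 -m crank '-0.02 -0.004 0.07 0 -0.7;0 0 0.07 0 -0.7;0 0 0 0 -0.7;0 0 0 0 -0.7;0 0 -0.003 0 -0.04;0 0 0 0 -0.04;0 0 0 0 -0.04;0 0 -0.1 0 -0.04;0 0 -0.2 0 -0.04;0 0 -0.2 0 0'; python3 -m crank '0 0 -0.2 0 0.1;0 0 0 0 0.1;0 0 0 0 0.1'
python3 - <<'E'
from h import *
show(snap("wrist"),.036)
E
python3 go.py .4279 .052 .1 19.3;python3 go.py .4279 .052 .1 -6
```

```text
time: 20.0
ee_pos: [0.511, -0.3332, 0.1223]
eef_rot: [0.999, -0.052, -0.001, -0.0]
ft_force: [1.2, -0.9, -0.1]
width: 0.0431
grip_force: 0.0
time: 20.3
ee_pos: [0.512, -0.3337, 0.1626]
eef_rot: [0.999, -0.052, 0.001, 0.0]
ft_force: [-0.4, 0.5, -1.4]
width: 0.0474
grip_force: 0.0
red [ 0.525  -0.0854] w32 h7 a-18.4 (31, 181, 8, 27)
red [ 0.5274 -0.0639] w29 h23 a-14.6 (3, 180, 24, 28)
green [ 0.4955 -0.3306] w29 h23 a-5.9 (247, 185, 21, 26)
green [ 0.505  -0.1976] w139 h70 a36.8 (108, 134, 97, 92)
green [ 0.4983 -0.4312] w114 h38 a-26.7 (311, 131, 45, 96)
t20.4 shift/.2: [-0.614 -1.873  0.307] turn/90: -0.28 w0.0478
t20.4 shift/.2: [-0.614 -1.873  0.307] turn/90: 0.001 w0.0478
```

```bash
python3 -m crank '-0.068 -0.208 0 0 0.1;-0.068 -0.208 0 0 0.1;-0.068 -0.208 0 0 0.1;-0.068 -0.208 0 0 0.1;-0.068 -0.208 0 0 0.1;-0.068 -0.208 0 0 0.1;-0.068 -0.208 0 0 0.1;-0.068 -0.208 0 0 0.1;-0.068 -0.208 0 0 0.1;0 0 0 -0.094 0.1'
python3 -m crank '0 0 0.1 -0.093 0.1;0 0 0.2 -0.093 0.1;0 0 0.1 0 0.1;0 0 0 0 0.1;0 0 0 0 0.1;0 0 0 0 0.1';python3 go.py .4279 .052 .009 19.3
```

```text
time: 21.35
ee_pos: [0.4265, 0.0567, 0.1606]
eef_rot: [1.0, 0.024, -0.001, -0.0]
ft_force: [-0.2, -1.3, 0.8]
width: 0.0477
grip_force: 0.0
time: 21.95
ee_pos: [0.4293, 0.0516, 0.0828]
eef_rot: [0.986, 0.167, 0.001, -0.0]
ft_force: [1.0, 1.0, -0.4]
width: 0.0479
grip_force: 0.0
t21.9 shift/.2: [-0.006 -0.004  0.369] turn/90: -0.001 w0.0479
```

```bash
python3 -m crank '-0.006 -0.004 0.15 0 0.1;0 0 0.12 0 0.1;0 0 0.099 0 0.1;0 0 0 0 -0.7;0 0 0 0 -0.7;0 0 0 0 -0.7;0 0 0 0 -0.7;0 0 -0.1 0 -0.7;0 0 -0.2 0 -0.7;0 0 -0.2 0.094 -0.7' 25;python3 -m crank '0 0 0 0.094 -0.7;0 0 0 0.093 -0.7;0 0 0 0 -0.7;0 0 0 0 -0.7';python3 go.py .519 -.2715 .0225 -6
```

```text
time: 22.95
ee_pos: [0.4268, 0.0518, 0.1097]
eef_rot: [0.996, 0.094, -0.0, -0.0]
ft_force: [0.7, -0.3, -0.3]
width: 0.0319
grip_force: 25.0
time: 23.35
ee_pos: [0.4273, 0.0518, 0.1084]
eef_rot: [0.999, -0.05, 0.0, -0.0]
ft_force: [-0.1, -0.6, -1.6]
width: 0.0318
grip_force: 25.0
t23.4 shift/.2: [0.619 1.562 0.429] turn/90: 0.002 w0.0318
```

```bash
python3 -m crank '0.078 0.195 0 0 -0.7;0.078 0.195 0 0 -0.7;0.078 0.195 0 0 -0.7;0.078 0.195 0 0 -0.7;0.078 0.195 0 0 -0.7;0.078 0.195 0 0 -0.7;0.078 0.195 0 0 -0.7;0.078 0.195 0 0.002 -0.7;0 0 0.1 0 -0.7;0 0 0.15 0 -0.7';python3 -m crank '0 0 0 0 -0.7;0 0 0 0 -0.7;0 0 0 0 -0.7';python3 go.py .5205 -.2715 .0225 -6
```

```text
time: 24.35
ee_pos: [0.5196, -0.2737, 0.0586]
eef_rot: [0.999, -0.053, 0.001, 0.001]
ft_force: [1.0, 0.1, -0.3]
width: 0.0314
grip_force: 25.0
time: 24.65
ee_pos: [0.5195, -0.2716, 0.0596]
eef_rot: [0.999, -0.053, 0.001, 0.0]
ft_force: [0.8, 0.8, -0.4]
width: 0.0319
grip_force: 25.0
t24.6 shift/.2: [ 0.005 -0.001  0.186] turn/90: -0.001 w0.0319
```

```bash
python3 -m crank '0.005 0 0.1 0 -0.7;0 0 0.085 0 -0.7;0 0 0 0 -0.7;0 0 0 0 -0.7;0 0 -0.003 0 -0.04;0 0 0 0 -0.04;0 0 0 0 -0.04;0 0 -0.1 0 -0.04;0 0 -0.2 0 -0.04;0 0 -0.2 0 0'; python3 -m crank '0 0 -0.2 0 0.1;0 0 0 0 0.1;0 0 0 0 0.1'
python3 - <<'E'
from h import *
show(snap("wrist"),.036)
E
python3 go.py .4213 -.0554 .1 -6
```

```text
time: 25.65
ee_pos: [0.519, -0.2715, 0.1226]
eef_rot: [0.999, -0.054, -0.001, -0.0]
ft_force: [0.9, -0.0, 0.0]
width: 0.0428
grip_force: 0.0
time: 25.95
ee_pos: [0.5201, -0.2718, 0.1627]
eef_rot: [0.999, -0.054, 0.001, 0.0]
ft_force: [-0.1, -0.3, -1.1]
width: 0.0474
grip_force: 0.0
red [ 0.5279 -0.0611] w30 h23 a-15.2 (59, 183, 22, 27)
red [ 0.6289 -0.0792] w29 h6 a1.5 (49, 84, 16, 31)
red [ 0.6293 -0.0584] w30 h23 a1.1 (21, 84, 32, 34)
green [ 0.4882 -0.3303] w22 h14 a83.9 (303, 199, 20, 13)
green [ 0.4912 -0.3946] w30 h22 a-7.0 (359, 184, 22, 26)
green [ 0.506  -0.2689] w29 h23 a-6.1 (247, 183, 21, 26)
green [ 0.4835 -0.4058] w144 h72 a-48.9 (312, 132, 100, 95)
t26.0 shift/.2: [-0.604 -1.021  0.307] turn/90: -0.002 w0.0473
```

```bash
python3 -m crank '-0.12 -0.204 0 0 0.1;-0.121 -0.204 0 0 0.1;-0.121 -0.204 0 0 0.1;-0.121 -0.204 0 0 0.1;-0.121 -0.204 0 0 0.1;0 0 0.1 -0.073 0.1;0 0 0.15 -0.073 0.1;0 0 0.1 -0.073 0.1;0 0 0 0 0.1;0 0 0 0 0.1'
python3 -m crank '0 0 0 0 0.1;0 0 0 0 0.1';python3 go.py .4213 -.0554 .009 13.7
```

```text
time: 27.0
ee_pos: [0.421, -0.0558, 0.0913]
eef_rot: [0.993, 0.116, -0.001, -0.0]
ft_force: [0.9, 0.3, -0.1]
width: 0.0478
grip_force: 0.0
time: 27.2
ee_pos: [0.4222, -0.0559, 0.0926]
eef_rot: [0.993, 0.117, 0.001, 0.0]
ft_force: [-0.7, -0.3, 0.8]
width: 0.0476
grip_force: 0.0
t27.2 shift/.2: [-0.004 -0.003  0.418] turn/90: -0.003 w0.0476
```

```bash
python3 -m crank '-0.004 -0.003 0.15 0 0.1;0 0 0.15 0 0.1;0 0 0.118 0 0.1;0 0 0 0 -0.7;0 0 0 0 -0.7;0 0 0 0 -0.7;0 0 0 0 -0.7;0 0 -0.1 0 -0.7;0 0 -0.2 0 -0.7;0 0 -0.2 0.073 -0.7' 25;python3 -m crank '0 0 0 0.073 -0.7;0 0 0 0.073 -0.7;0 0 0 0 -0.7;0 0 0 0 -0.7';python3 go.py .527 -.209 .0225 -6
```

```text
time: 28.2
ee_pos: [0.4202, -0.0554, 0.1098]
eef_rot: [0.998, 0.06, -0.0, -0.0]
ft_force: [1.2, 0.5, -0.6]
width: 0.0318
grip_force: 25.0
time: 28.6
ee_pos: [0.4207, -0.0554, 0.1084]
eef_rot: [0.999, -0.053, 0.0, -0.0]
ft_force: [-0.1, -0.1, -0.1]
width: 0.0316
grip_force: 25.0
t28.6 shift/.2: [0.609 0.708 0.43 ] turn/90: -0.0 w0.0316
```

```bash
python3 -m crank '0.152 0.177 0 0 -0.7;0.152 0.177 0 0 -0.7;0.152 0.177 0 0 -0.7;0.152 0.177 0 0 -0.7;0 0 0.1 0 -0.7;0 0 0.15 0 -0.7;0 0 0 0 -0.7;0 0 0 0 -0.7;0 0 0 0 -0.7';python3 go.py .527 -.209 .0225 -6
```

```text
time: 29.5
ee_pos: [0.527, -0.2094, 0.0596]
eef_rot: [0.999, -0.054, 0.001, 0.0]
ft_force: [-0.7, -0.2, 0.2]
width: 0.0316
grip_force: 25.0
t29.5 shift/.2: [-0.001 -0.002  0.186] turn/90: -0.002 w0.0316
```

```bash
python3 -m crank '0 0 0.1 0 -0.7;0 0 0.085 0 -0.7;0 0 0 0 -0.7;0 0 0 0 -0.7;0 0 -0.003 0 -0.04;0 0 0 0 -0.04;0 0 0 0 -0.04;0 0 -0.1 0 -0.04;0 0 -0.2 0 -0.04;0 0 -0.2 0 0'; python3 -m crank '-0.2 0.1 -0.24 0 0.1;-0.2 0.1 -0.2 0 0.1;0 0 0 0 0.1;0 0 0 0 0.1;0 0 0 0 0.1'
python3 - <<'E'
from h import *
c=snap("wrist");cv2.imwrite("pics/w7.png",c["img"]);show(c,.036)
E
python3 go.py .45 0 .25 0
```

```text
time: 30.5
ee_pos: [0.5256, -0.2091, 0.1226]
eef_rot: [0.999, -0.054, -0.001, -0.0]
ft_force: [1.9, -0.8, 0.4]
width: 0.0427
grip_force: 0.0
time: 31.0
ee_pos: [0.4595, -0.2333, 0.1908]
eef_rot: [0.999, -0.054, -0.0, -0.0]
ft_force: [-0.4, 1.0, -0.4]
width: 0.0477
grip_force: 0.0
red [ 0.5253 -0.0583] w30 h22 a-15.0 (92, 123, 20, 29)
red [ 0.6268 -0.0557] w31 h23 a2.2 (57, 22, 31, 35)
green [ 0.4381 -0.3046] w223 h3 a83.9 (227, 187, 184, 3)
green [ 0.486  -0.3938] w21 h19 a83.8 (384, 132, 21, 18)
green [ 0.4863 -0.4159] w130 h63 a-41.6 (355, 71, 82, 99)
t31.1 shift/.2: [-0.172 -1.154 -0.297] turn/90: -0.068 w0.0476
```

View pics/w7.png

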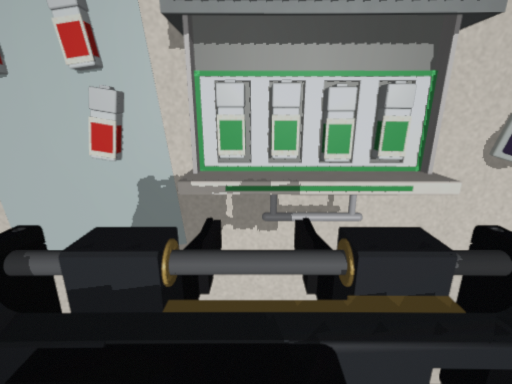

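```bash
python3 go.py .345 -.286 .042 -6; python3 -m crank '-0.18 0.066 0 0 -1;-0.18 0.066 0 0 -1;-0.18 0.066 0 0 -1;0 0 0.2 0 -1;0 0 0.2 0 -1;0 0 0.2 0 -1;0 0 0.14 0 -1;0 0 0 0 -1;0 0 0 0 -1';python3 go.py .345 -.286 .042 -6
```

```text
t31.1 shift/.2: [-0.54   0.324  0.743] turn/90: -0.001 w0.0476
time: 31.95
ee_pos: [0.3477, -0.2615, 0.0435]
eef_rot: [0.999, -0.054, -0.001, -0.0]
ft_force: [1.0, -0.2, 1.5]
width: 0.0004
grip_force: 0.0
t31.9 shift/.2: [-0.     0.123  0.007] turn/90: -0.002 w0.0004
```

```bash
python3 -m crank '0 0.123 0 0 -1;0.1 0 0 0 -1;0.05 0 0 0 -1;0.05 0 0 0 -1;0.075 0 0 0 -1;0.075 0 0 0 -1;0.075 0 0 0 -1;0.075 0 0 0 -1;0.075 0 0 0 -1;0.075 0 0 0 -1'; python3 -m crank '0.075 0 0 0 -1;0.075 0 0 0 -1;0.075 0 0 0 -1;0.05 0 0 0 -1;0 0 0 0 -1;0 0 0 0 -1'
```

```text
time: 32.95
ee_pos: [0.4747, -0.3001, 0.0441]
eef_rot: [0.999, -0.054, -0.0, -0.0]
ft_force: [-2.3, -1.1, 2.2]
width: 0.0006
grip_force: 1.1
time: 33.55
ee_pos: [0.5287, -0.306, 0.0436]
eef_rot: [0.999, -0.054, -0.0, -0.0]
ft_force: [-0.4, -0.3, 0.2]
width: 0.0006
grip_force: 0.0
```

```bash
for i in 1; do python3 -m crank '0.02 0 0 0 -1;0.02 0 0 0 -1;0 0 0 0 -1'; python3 -m crank '0.02 0 0 0 -1;0.02 0 0 0 -1;0 0 0 0 -1';python3 -m crank '0.02 0 0 0 -1;0.02 0 0 0 -1;0 0 0 0 -1'; done | grep -E "ee_pos|force"
```

```text
ee_pos: [0.5373, -0.3071, 0.0437]
ft_force: [0.2, -0.4, -0.4]
grip_force: 0.0
ee_pos: [0.5456, -0.3079, 0.0436]
ft_force: [0.2, -0.9, 0.1]
grip_force: 0.0
ee_pos: [0.5468, -0.3084, 0.043]
ft_force: [-27.6, 8.2, 21.3]
grip_force: 14.4
```

```bash
python3 -m crank '-0.03 0 0 0 -1;-0.1 0 0 0 -1;-0.2 0 0 0 -1;-0.1 0 -0.2 0 -1;0 0 -0.2 0 -1;0 0 -0.24 0 0.1;0 0 -0.24 0 0.1;0 0 0 0 0.1;0 0 0 0 0.1'
python3 - <<'E'
from h import *
c=snap("wrist");cv2.imwrite("pics/w8.png",c["img"])
E
python3 go.py .45 0 .25 -6
```

```text
time: 35.35
ee_pos: [0.468, -0.2999, 0.2207]
eef_rot: [0.999, -0.054, 0.001, 0.0]
ft_force: [-0.0, -0.7, -0.5]
width: 0.0248
grip_force: 0.0
t35.4 shift/.2: [-0.248 -1.479 -0.154] turn/90: -0.002 w0.0285
```

View pics/w8.png

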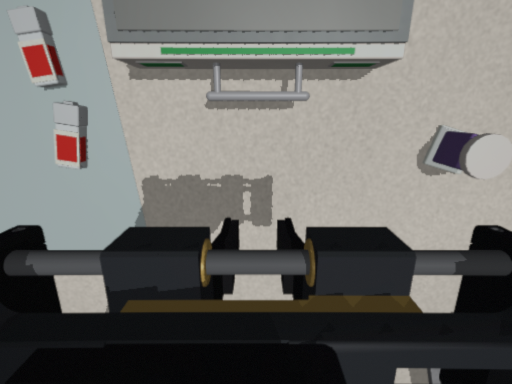

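```bash
python3 -m crank '-0.035 -0.211 -0.022 0 0.1;-0.035 -0.211 -0.022 0 0.1;-0.035 -0.211 -0.022 0 0.1;-0.035 -0.211 -0.022 0 0.1;-0.035 -0.211 -0.022 0 0.1;-0.035 -0.211 -0.022 0 0.1;-0.035 -0.211 -0.022 0 0.1;0 0 0 0 0.1;0 0 0 0 0.1;0 0 0 0 0.1'
python3 - <<'E'
from h import *
c=snap("wrist");cv2.imwrite("pics/w9.png",c["img"]);show(c)
E
python3 go.py .6453 -.0473 .1 1.5
```

```text
time: 36.4
ee_pos: [0.4502, -0.0017, 0.2493]
eef_rot: [0.998, -0.055, -0.001, 0.0]
ft_force: [-0.9, -0.7, 0.0]
width: 0.0479
grip_force: 0.0
red [0.5341 0.3346] w32 h23 a4.9 (0, 120, 26, 25)
red [ 0.5247 -0.0504] w30 h22 a-14.8 (278, 97, 20, 24)
red [0.5513 0.2631] w217 h112 a-87.5 (0, 58, 146, 107)
red [0.6363 0.0642] w31 h23 a-2.6 (181, 13, 21, 29)
red [ 0.6312 -0.0474] w31 h23 a2.2 (269, 7, 20, 30)
green [ 0.6242 -0.2916] w86 h4 a83.2 (441, 0, 71, 5)
t36.5 shift/.2: [0.995 0.118 0.746] turn/90: -0.087 w0.0478
```

```bash
python3 go.py .6502 .0634 .009 -3; python3 -m crank '0.19 -0.087 0 0 0.1;0.19 -0.087 0 0 0.1;0.19 -0.087 0.1 0 0.1;0.19 -0.087 0.15 0 0.1;0.19 -0.087 0.2 -0.033 0.1;0 0 0.2 0 0.1;0 0 0.1 0 0.1;0 0 0 0 0.1;0 0 0 0 0.1;0 0 0 0 0.1';python3 go.py .6502 .0634 .009 -3
```

```text
t36.5 shift/.2: [ 0.959 -0.435  1.201] turn/90: -0.037 w0.0478
time: 37.45
ee_pos: [0.6434, 0.0627, 0.1087]
eef_rot: [1.0, -0.029, 0.001, -0.0]
ft_force: [0.3, -0.1, 0.7]
width: 0.0482
grip_force: 0.0
t37.5 shift/.2: [ 0.032 -0.005  0.499] turn/90: -0.003 w0.0482
```

```bash
python3 -m crank '0.032 -0.005 0.2 0 0.1;0 0 0.15 0 0.1;0 0 0.149 0 0.1;0 0 0 0 0.1;0 0 0 0 -0.7;0 0 0 0 -0.7;0 0 0 0 -0.7;0 0 0 0 -0.7;0 0 -0.1 0 -0.7;0 0 -0.2 0 -0.7' 25;python3 -m crank '0 0 -0.1 -0.062 -0.7;0 0 0 0 -0.7;0 0 0 0 -0.7';python3 go.py .546 .397 .0135 2.6
```

```text
time: 38.45
ee_pos: [0.6468, 0.0636, 0.0654]
eef_rot: [1.0, -0.028, -0.002, 0.0]
ft_force: [0.1, 0.6, -0.9]
width: 0.0315
grip_force: 25.0
time: 38.75
ee_pos: [0.649, 0.0638, 0.0875]
eef_rot: [1.0, 0.02, 0.001, -0.0]
ft_force: [-0.4, -1.1, -1.2]
width: 0.0316
grip_force: 25.0
t38.8 shift/.2: [-0.45  -1.685  0.37 ] turn/90: -0.004 w0.0316
```

```bash
python3 -m crank '-0.056 -0.211 0 0 -0.7;-0.056 -0.211 0 0 -0.7;-0.056 -0.211 0 0 -0.7;-0.056 -0.211 0 0 -0.7;-0.056 -0.211 0 0 -0.7;-0.056 -0.211 0 0 -0.7;-0.056 -0.211 0 0 -0.7;-0.056 -0.211 0 0 -0.7;0 0 0.1 0 -0.7;0 0 0.1 0 -0.7';python3 -m crank '0 0 0 0 -0.7;0 0 0 0 -0.7;0 0 0 0 -0.7';python3 go.py .546 .397 .0135 2.6
```

```text
time: 39.75
ee_pos: [0.5437, 0.3993, 0.0452]
eef_rot: [1.0, 0.021, -0.001, -0.0]
ft_force: [0.1, -0.1, -0.4]
width: 0.0318
grip_force: 25.0
time: 40.05
ee_pos: [0.546, 0.3975, 0.0478]
eef_rot: [1.0, 0.02, 0.0, -0.0]
ft_force: [0.4, -0.2, -0.2]
width: 0.0317
grip_force: 25.0
t40.0 shift/.2: [-0.     0.002  0.171] turn/90: -0.004 w0.0317
```

```bash
python3 -m crank '0 0 0.1 0 -0.7;0 0 0.072 0 -0.7;0 0 0 0 -0.7;0 0 0 0 -0.7;0 0 -0.003 0 -0.04;0 0 0 0 -0.04;0 0 0 0 -0.04;0 0 -0.1 0 -0.04;0 0 -0.2 0 -0.04;0 0 -0.2 0 0'; python3 -m crank '0 0 -0.2 0 0.1;0 0 0 0 0.1;0 0 0 0 0.1'
python3 - <<'E'
from h import *
c=snap("wrist");cv2.imwrite("pics/w10.png",c["img"]);show(c,.026)
E
python3 go.py .5384 -.054 .1 2.6
```

```text
time: 41.05
ee_pos: [0.545, 0.3971, 0.1138]
eef_rot: [1.0, 0.02, -0.001, 0.0]
ft_force: [0.3, -0.7, -0.3]
width: 0.043
grip_force: 0.0
time: 41.35
ee_pos: [0.5459, 0.3978, 0.1542]
eef_rot: [1.0, 0.02, 0.001, -0.001]
ft_force: [0.4, 0.2, -1.6]
width: 0.0472
grip_force: 0.0
red [0.5345 0.3311] w31 h24 a2.4 (307, 182, 22, 27)
red [0.5317 0.3974] w31 h23 a1.8 (248, 182, 22, 27)
red [0.5556 0.3068] w261 h110 a-87.4 (222, 126, 250, 99)
t41.4 shift/.2: [-0.126  2.253  0.264] turn/90: -0.003 w0.0474
```

View pics/w10.png

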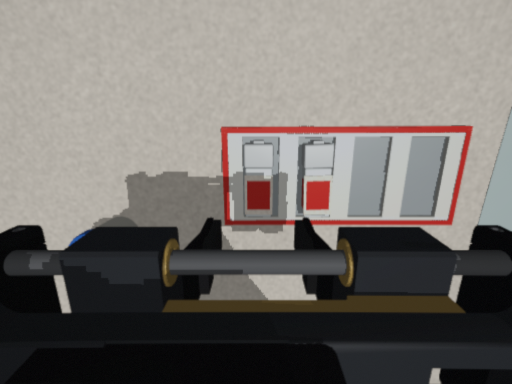

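```bash
python3 -m crank '-0.0126 0.225 0 0 0.1;-0.0126 0.225 0 0 0.1;-0.0126 0.225 0 0 0.1;-0.0126 0.225 0 0 0.1;-0.0126 0.225 0 0 0.1;-0.0126 0.225 0 0 0.1;-0.0126 0.225 0 0 0.1;-0.0126 0.225 0 0 0.1;-0.0126 0.225 0 0 0.1;-0.0126 0.225 0 0 0.1'; python3 -m crank '0 0 0 0.09 0.1;0 0 0 0.1 0.1;0 0 0 0 0.1;0 0 0 0 0.1'
python3 - <<'E'
from h import *
c=snap("wrist");show(c)
E
python3 go.py .5384 -.054 .009 -15
```

```text
time: 42.4
ee_pos: [0.5374, -0.055, 0.1516]
eef_rot: [1.0, 0.02, -0.001, -0.0]
ft_force: [0.8, 0.1, -0.3]
width: 0.0479
grip_force: 0.0
time: 42.8
ee_pos: [0.5381, -0.0529, 0.152]
eef_rot: [0.992, -0.122, -0.001, 0.0]
ft_force: [-0.4, 0.4, 0.3]
width: 0.0476
grip_force: 0.0
red [ 0.5251 -0.0507] w31 h23 a-14.0 (249, 180, 21, 27)
red [0.5699 0.185 ] w87 h74 a2.4 (0, 160, 94, 73)
red [ 0.6311 -0.0476] w32 h24 a1.9 (216, 79, 31, 38)
green [ 0.6114 -0.286 ] w74 h5 a83.5 (433, 47, 79, 17)
t42.9 shift/.2: [0.003 0.005 0.716] turn/90: 0.01 w0.0479
```

```bash
python3 -m crank '0.003 0.005 0.2 0 0.1;0 0 0.2 0 0.1;0 0 0.2 0 0.1;0 0 0.116 0 0.1;0 0 0 0 0.1;0 0 0 0 -0.7;0 0 0 0 -0.7;0 0 0 0 -0.7;0 0 0 0 -0.7;0 0 -0.1 0 -0.7' 25;python3 -m crank '0 0 -0.2 -0.09 -0.7;0 0 -0.1 -0.095 -0.7;0 0 0 0 -0.7;0 0 0 0 -0.7';python3 go.py .5525 .271 .0135 2.6
```

```text
time: 43.85
ee_pos: [0.5378, -0.0542, 0.029]
eef_rot: [0.992, -0.125, -0.001, 0.0]
ft_force: [-0.3, -0.0, 0.7]
width: 0.0318
grip_force: 25.0
time: 44.25
ee_pos: [0.5392, -0.0544, 0.0903]
eef_rot: [1.0, 0.019, 0.001, -0.0]
ft_force: [0.1, 0.7, -1.2]
width: 0.0318
grip_force: 25.0
t44.2 shift/.2: [ 0.127 -1.623  0.384] turn/90: -0.005 w0.0318
```

```bash
python3 -m crank '0.016 -0.203 0 -0.005 -0.7;0.016 -0.203 0 0 -0.7;0.016 -0.203 0 0 -0.7;0.016 -0.203 0 0 -0.7;0.016 -0.203 0 0 -0.7;0.016 -0.203 0 0 -0.7;0.016 -0.203 0 0 -0.7;0.016 -0.203 0 0 -0.7;0 0 0.1 0 -0.7;0 0 0.1 0 -0.7';python3 -m crank '0 0 0 0 -0.7;0 0 0 0 -0.7;0 0 0 0 -0.7';python3 go.py .5525 .271 .0135 2.6
```

```text
time: 45.25
ee_pos: [0.5482, 0.273, 0.0481]
eef_rot: [1.0, 0.024, -0.001, 0.0]
ft_force: [0.3, -0.8, -0.7]
width: 0.0322
grip_force: 25.0
time: 45.55
ee_pos: [0.5498, 0.2713, 0.0506]
eef_rot: [1.0, 0.023, 0.0, -0.0]
ft_force: [0.5, -0.3, 0.1]
width: 0.0313
grip_force: 25.0
t45.5 shift/.2: [0.013 0.002 0.186] turn/90: 0.001 w0.0313
```

```bash
python3 -m crank '0.013 0 0.1 0 -0.7;0 0 0.086 0 -0.7;0 0 0 0 -0.7;0 0 0 0 -0.7;0 0 -0.003 0 -0.04;0 0 0 0 -0.04;0 0 0 0 -0.04;0 0 -0.1 0 -0.04;0 0 -0.2 0 -0.04;0 0 -0.2 0 0'; python3 -m crank '0 0 -0.2 0 0.1;0 0 0 0 0.1;0 0 0 0 0.1'
python3 - <<'E'
from h import *
c=snap("wrist");show(c,.026)
E
python3 go.py .6453 -.0473 .15 2.6
```

```text
time: 46.55
ee_pos: [0.5514, 0.2712, 0.1141]
eef_rot: [1.0, 0.024, -0.001, 0.0]
ft_force: [1.8, 1.3, -0.3]
width: 0.043
grip_force: 0.0
time: 46.85
ee_pos: [0.5524, 0.2717, 0.1544]
eef_rot: [1.0, 0.024, 0.001, -0.0]
ft_force: [-0.8, -0.2, -0.8]
width: 0.0475
grip_force: 0.0
red [0.537  0.2721] w31 h24 a2.8 (247, 183, 22, 27)
red [0.5341 0.3311] w31 h24 a2.8 (194, 183, 23, 27)
red [0.532  0.3977] w31 h24 a2.8 (134, 182, 24, 27)
red [0.5555 0.2998] w260 h110 a-87.6 (109, 128, 247, 99)
t46.9 shift/.2: [0.391 1.614 0.015] turn/90: 0.002 w0.0479
```

Last red; hover 60 mm short of it in x so the camera sees it first.

```bash
python3 -m crank '0.012 0.202 0 0 0.1;0.012 0.202 0 0 0.1;0.012 0.202 0 0 0.1;0.012 0.202 0 0 0.1;0.012 0.202 0 0 0.1;0.012 0.202 0 0 0.1;0.012 0.202 0 0 0.1;0.012 0.202 0 0.005 0.1;0 0 0 0 0.1;0 0 0 0 0.1'; 
python3 - <<'E'
from h import *
c=snap("wrist");show(c)
E
python3 go.py .6453 -.0473 .009 2
```

```text
time: 47.9
ee_pos: [0.5857, -0.0513, 0.1517]
eef_rot: [1.0, 0.019, -0.001, -0.0]
ft_force: [0.5, 0.4, 0.1]
width: 0.0476
grip_force: 0.0
red [0.5603 0.1865] w112 h75 a2.5 (0, 146, 88, 96)
red [ 0.6314 -0.0474] w31 h23 a2.2 (246, 126, 22, 30)
green [ 0.6001 -0.2919] w79 h4 a83.7 (442, 172, 70, 13)
t48.0 shift/.2: [0.299 0.    0.714] turn/90: 0.003 w0.0476
```

```bash
python3 -m crank '0.15 0 0 0 0.1;0.149 0 0.1 0 0.1;0 0 0.2 0 0.1;0 0 0.2 0 0.1;0 0 0 0 0.1;0 0 0 0 0.1;0 0 0 0 0.1'; python3 go.py .6453 -.0473 .009 2
```

```text
time: 48.65
ee_pos: [0.6478, -0.0474, 0.0559]
eef_rot: [1.0, 0.02, 0.002, -0.0]
ft_force: [0.6, -0.2, 0.8]
width: 0.0476
grip_force: 0.0
t48.6 shift/.2: [-0.013 -0.001  0.234] turn/90: 0.004 w0.0476
```

```bash
python3 -m crank '-0.013 0 0.13 0 0.1;0 0 0.104 0 0.1;0 0 0 0 0.1;0 0 0 0 -0.7;0 0 0 0 -0.7;0 0 0 0 -0.7;0 0 0 0 -0.7;0 0 -0.1 0 -0.7;0 0 -0.2 0 -0.7;0 0 -0.1 0 -0.7' 25;python3 -m crank '0 0 0 0 -0.7;0 0 0 0 -0.7';python3 go.py .5555 .2085 .0135 2.6
```

```text
time: 49.65
ee_pos: [0.6451, -0.0482, 0.0901]
eef_rot: [1.0, 0.02, 0.002, 0.0]
ft_force: [0.5, -0.3, -0.1]
width: 0.0314
grip_force: 25.0
time: 49.85
ee_pos: [0.6438, -0.0482, 0.0868]
eef_rot: [1.0, 0.02, 0.0, 0.0]
ft_force: [0.0, -0.2, -1.2]
width: 0.0318
grip_force: 25.0
t49.9 shift/.2: [-0.39  -1.3    0.366] turn/90: -0.003 w0.0318
```

```bash
python3 -m crank '-0.056 -0.186 0 0 -0.7;-0.056 -0.186 0 0 -0.7;-0.056 -0.186 0 0 -0.7;-0.056 -0.186 0 0 -0.7;-0.056 -0.186 0 0 -0.7;-0.056 -0.186 0 0 -0.7;-0.056 -0.186 0 0 -0.7;0 0 0.1 0 -0.7;0 0 0.1 0 -0.7';python3 -m crank '0 0 0 0 -0.7;0 0 0 0 -0.7;0 0 0 0 -0.7';python3 go.py .5555 .2085 .0135 2.6
```

```text
time: 50.75
ee_pos: [0.5537, 0.2105, 0.045]
eef_rot: [1.0, 0.022, -0.0, -0.0]
ft_force: [0.8, -1.3, -0.4]
width: 0.0318
grip_force: 25.0
time: 51.05
ee_pos: [0.5554, 0.2088, 0.0471]
eef_rot: [1.0, 0.02, 0.0, -0.0]
ft_force: [-0.0, 1.0, -0.4]
width: 0.0316
grip_force: 25.0
t51.0 shift/.2: [0.    0.001 0.168] turn/90: -0.004 w0.0316
```

```bash
python3 -m crank '0 0 0.1 0 -0.7;0 0 0.068 0 -0.7;0 0 0 0 -0.7;0 0 0 0 -0.7;0 0 -0.003 0 -0.04;0 0 0 0 -0.04;0 0 0 0 -0.04;0 0 -0.1 0 -0.04;0 0 -0.2 0 -0.04;0 0 -0.2 0 0'; python3 -m crank '-0.2 0 -0.24 0 0.1;-0.2 0 -0.24 0 0.1;-0.1 0 -0.2 0 0.1;0 0 0 0 0.1;0 0 0 0 0.1'
python3 - <<'E'
from h import *
c=snap("wrist");show(c,.026)
d=snap("side");cv2.imwrite("pics/f.png",cv2.vconcat([c["img"][:230],d["img"][90:320]]))
E
```

```text
time: 52.05
ee_pos: [0.5544, 0.2087, 0.1143]
eef_rot: [1.0, 0.02, -0.001, 0.0]
ft_force: [0.4, -0.3, -0.1]
width: 0.0429
grip_force: 0.0
time: 52.55
ee_pos: [0.4712, 0.2058, 0.2316]
eef_rot: [1.0, 0.02, 0.001, -0.001]
ft_force: [-0.2, -0.4, -0.3]
width: 0.0479
grip_force: 0.0
red [0.5515 0.2975] w263 h110 a-87.6 (82, 59, 211, 90)
```

View pics/f.png

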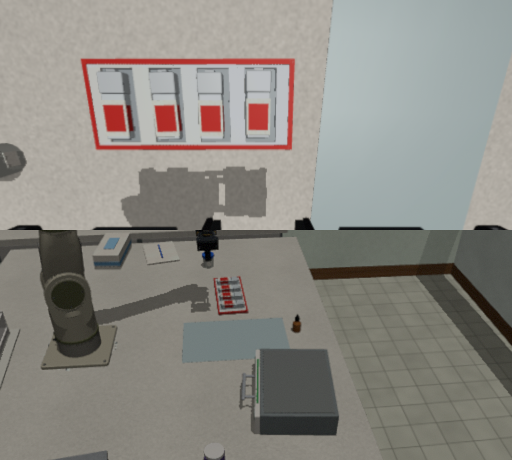

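```bash
python3 -c "
from bench import workorder;print(workorder.close_job())"
```

```text
the job is handed in; nothing more can be done
None
```

I handed the job in at about 53 s of the 210 s allowed: the last pictures show the four reds in the recheck tray's nests, the mat empty and the drawer shut with the four greens in its nests; the final verdict was not shown to me.

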